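Retighten a hydraulic cap nut with an adjustable wrench

ROBOT

A 7-joint arm with a two-finger parallel gripper is mounted at the origin on the work surface. World frame = base frame: x ahead of the robot, y to its left, z up, the work surface at z = 0. Lengths are in m, angles in rad, forces in N, time in s.
With the tool pointing down it reaches from about 0.425 to 0.925 m from the base axis. Payload 6.8 kg.
Tool frame: the origin (TCP) lies on the centre line of the jaws, within the pads' length; the fingertips stand 11 mm ahead of it and the grasp point (between the pads) lies 8 mm behind it; z points along the fingers, y is the direction in which the jaws open and shut (so a half turn about z gives the same grasp; the last joint's range is limited). The gripper opens to 85 mm and grips with 20 to 120 N. Pads are 22 mm wide; open, the fingers measure 114 mm over their backs; the gripper's body (76 mm by 85 mm) begins 54 mm behind the grasp point. The pads swing forward as they close: fully open they stand 13 mm farther back than shut.
Start: joints at [-0.108, 0.477, 0.022, 1.555, -0.011, 1.109, -0.083], TCP at [0.675, 0, 0.242] pointing down, gripper open.
Joint ranges: [-2.96, 2.96], [-0.34, 2.1], [-1.41, 1.46], [0.24, 2.44], [-1.37, 4.51], [0.17, 1.92], [-2.96, 2.96]. Speed limits (rad/s): [2.39, 2.39, 3.14, 3.14, 3.14, 3.14, 3.14].

INTERFACE

Orientations are given as a rotation vector (axis times angle).
In Python, from bench import r gives the robot as it stands.
- The arm moves only by the tool send_rows, never from a script. Its argument "deltas" is a list of rows, each a list of 7 numbers: the opening, from 0 (shut) to 1 (fully open), then the shift along the tool's x, y, z as a fraction of full scale, then the turn, a rotation vector about the tool's x, y, z as a fraction of full scale. In form: [[hand, x, y, z, ax, ay, az], ...]. A call has 1 to 20 rows; each row is the pose to reach, as a shift and turn from the pose commanded when the call began, along the tool's axes at that moment, turning the shorter way round; what a row does not reach only later rows make up. Full scale, the value 1, is 150 mm for a shift and 180 degrees for a turn. A row lasts 1/12 s, in which the tool goes at most 41.7 mm and 7.16 degrees, less where a joint would pass 70% of its speed; a pose out of reach is approached as far as the arm can. A call with a number of a shift or a turn outside -1 to 1 is refused whole. A call with a gripper value outside its range is refused whole. The fingers move at their own pace and stop on an object; "squeeze" is the grip in N (left out, the last holds). Time passes only in rows, so rows that repeat a pose let the fingers close. It gives the time, the measured TCP pose, the force and the opening at its end, in the units of the state.
- r.get_obs(): the state, without advancing time (a new reading comes with each control period).
- r.grab_frame(name): name is "scene" or "side" or "wrist"; returns a dict with "pixels" (420x560x3 uint8, red, green, blue), "camera_matrix" (3x3 intrinsics, pixels), "rvec" (rotation vector, rad) and "tvec" (3), from world to camera coordinates, as OpenCV has them. Camera axes: x right, y down, z forward; pixel columns grow to the right and rows downward; lengths in m; the calibration is good to about 2 mm. A picture is of the moment at which its call begins. There is no depth.
- r.hand_in(): hands the job in, once; it reports no verdict.
The state is a dict: "clock": time; "joints": joint angles; "qvel": joint speeds; "tau": joint torques, N m; "tcp_pos": TCP position; "orientation": TCP orientation; "contact_force": force on the tool from outside, world axes, zero at the start; "moment": the same for the moment, N m; "grip_width": finger opening in m.
Only numpy, scipy, OpenCV 4.12 (cv2) and the standard library are available. Lean on these libraries where they do the work, as an engineer would, in place of code of your own. Each camera call takes 0.05 s, during which the arm holds its last target. There are 200 camera calls.

TASK

The cap nut on the lid of the hydraulic power pack has worked loose: its yellow paint stripe has backed round from the stripe on the lid. Fit the adjustable wrench over the nut, lying flat on the lid, and roll its worm with a fingertip (do not force the jaw itself) until the jaws just fit; then tighten the nut clockwise with the wrench until the two stripes are one line, without overtightening past it. Leave the wrench on the nut, do not turn the nut with the fingers, and leave everything else on the bench where it is.

Things in the scene. Friction and masses are not known exactly. Their poses are not given: they have to be found in the camera images.
- pack: hydraulic power pack, fixed: grey tank under a flat blue lid 280 x 340 mm, upper face 120 mm above the bench; origin on the bench under the tank's middle, x away from the robot. Nut axis at (-30, +75) mm. Motor and valves (up to 118 mm above the lid) cover y below -36 mm; filler cap, 44 mm high, at (100, 125); loose jar, 55 mm high, at about (97, 20)
- nut_top (a point): steel hexagonal cap nut on the lid, 36 mm across flats, yellow stripe on its top and one flat. Point on the nut's vertical axis at the hexagon's top, 16.5 mm above the lid (low dome to 19 mm; the lid around is bare). x runs along the stripe from the axis to the middle of a flat (flats face 0, 60, 120.. degrees from it); z up
- mark (a point): yellow paint stripe on the lid beside the nut, 26 to 60 mm from the nut's axis, 6 mm wide, pointing away from the robot and to its right. Point on the nut's axis at the lid's surface; x runs along the stripe, z up
- cap_nut (a joint): turn of the nut, rad: 0 when its stripe is in line with the lid's stripe; negative while slack (starts -1.05 to -0.65); turning clockwise seen from above raises it. It takes about 0.4 N m to turn and stays where it is left
- wrench: steel adjustable wrench, loose, 215 mm long, head 17 mm thick, 0.39 to 0.55 kg, lying face up. Origin under wrench_seat on the underside; x straight out of the mouth, y from fixed to sliding jaw, z up. Head: x from -66 mm, y from -36 mm to opening - 2 mm. Fitted to the nut this face up, its sliding jaw leads when tightening clockwise
- wrench_seat (a point): point between the wrench's jaws where a nut's axis lies once they fit, 8.5 mm above the wrench's underside; axes as wrench. Fixed jaw's face at y = -18 mm, sliding jaw's face at y = opening - 18 mm (both along x), throat at x = -23.5 mm, jaw tips at x = +17 and +14 mm
- wrench_grip (a point): grasp point on the wrench's handle, on its centre line near the centre of mass, 8.5 mm above the underside; x along the handle away from the jaws. At (-85.4, +18, 0) mm from wrench_seat in its axes, x pointing at 157.5 degrees there. Handle 24 mm wide, 11 mm thick, straight from 12 mm before to 90 mm beyond this point, then a 30 mm round end
- worm_top (a point): top of the wrench's dark knurled worm, at mid-length: (-40.5, +7, +13.5) mm from wrench_seat, same axes; 5 mm above the head. Roller of radius 10.5 mm, 18 mm long along y. Pressed from above with 6 to 15 N by a fingertip drawn towards the mouth (+x), it rolls and closes the jaw; the other way opens it. Takes about 3 N to roll; stays put; on a tight jaw the tip slips
- wrench_worm (a joint): turn of the worm, rad; grows as its top rolls towards the mouth; each rad closes the jaw by 0.955 mm (6 mm a turn); starts anywhere from -1.57 to 1.57. It locks the jaw: the jaw gives way only above about 30 N
- wrench_jaw (a joint): opening between the wrench's jaw faces, m: starts at 0.0405 to 0.0435; 0.036 when closed on the nut
- ring_spanner: bystander: combination spanner 200 mm long, lying near the wrench; origin at its middle, x along it
- screwdriver: bystander: screwdriver 210 mm long with a blue handle; origin at its middle, x along it
- mallet: bystander: rubber mallet 280 mm long; origin at its middle, x along it
- spray_can: bystander: spray can, 66 mm wide and 190 mm high; origin under its middle
- paste_jar: bystander: jar with a green cap on the pack's lid, 52 mm wide and 55 mm high; origin under its middle
- tape_roll: bystander: roll of masking tape, 104 mm wide and 25 mm high; origin under its middle
- mug: bystander: white mug, 82 mm wide and 95 mm high; origin under its middle

How it is judged:
On the way:
1. the wrench lies flat around the nut with its jaws closed to within 1.5 mm of the flats, the nut not yet turned (value of joint wrench_jaw below 0.0375 m and horizontal distance between wrench_seat and nut_top below 0.008 m and z of wrench_seat in the frame of mark between 0.003 and 0.014 m and angle between wrench_seat's own z axis and vertical below 0.1 rad and value of joint cap_nut below -0.4 rad), for 0.2 s.
At the end, for the whole second after the job is handed in: the nut's stripe is within 8 degrees of the stripe on the lid; the wrench lies flat and still on the lid around the nut (seat within 8 mm of the nut's axis, tilt under 0.1 rad), its jaws still within 1.5 mm of the flats (value of joint cap_nut between -0.14 and 0.14 rad and value of joint wrench_jaw below 0.0375 m and horizontal distance between wrench_seat and nut_top below 0.008 m and z of wrench_seat in the frame of mark between 0.003 and 0.014 m and angle between wrench_seat's own z axis and vertical below 0.1 rad and linear speed of wrench below 0.02 m/s); the robot touches nothing.
It fails at once if the nut is overtightened, more than 17 degrees past the line (value of joint cap_nut above 0.3 rad).
It fails at once if the fingers push on the nut itself (contact force between the fingers and cap_nut above 8 N).
It fails at once if the sliding jaw is pushed by the fingers instead of the worm (contact force between the fingers and wrench_jaw above 12 N).
It fails at once if a bystander is moved by more than 3 cm (distance of any of ring_spanner, screwdriver, mallet, spray_can, paste_jar, tape_roll, mug from where it was at the start of the episode above 0.03 m).
It also fails if it takes over 64 s, if anything falls off the work surface, if the arm or the gripper's body presses on something with over 40 N, if the wrist force passes 120 N, or if a joint passes its speed limit or range.

## Working session

There is one attempt and no reset: what is moved stays moved. The work goes in short steps, Python scripts to look and compute and a tool call to move; the robot and the scene stay as the last step left them, time stands still between calls to the robot, and variables do not carry over. Pictures are saved under pics/ and viewed, about 8 in all and at most 12, crops included, and the job is handed in when it is done.

Besides the shell and the picture viewer there is one more tool, called after "Request:" by a JSON object that holds its "method" and its "body". send_rows: Moves the arm, as the interface text tells. Shift numbers are shares of 150 mm and turn numbers shares of 180 degrees, none past 1 either way. Its arguments: {"type":"object","properties":{"deltas":{"type":"array","items":{"type":"array","items":{"type":"number"}}},"squeeze":{"type":"number"}},"required":["deltas"]}

```bash
ls; mkdir -p pics; cat > h.py <<'E'
import numpy as np, cv2
from scipy.spatial.transform import Rotation as R
from bench import r
def grab(n,f=None):
    d=r.grab_frame(n)
    if f: cv2.imwrite('pics/'+f,cv2.cvtColor(d['pixels'],cv2.COLOR_RGB2BGR))
    return d
def ray(d,uv,z):
    M=cv2.Rodrigues(np.array(d['rvec'],float))[0]; t=np.array(d['tvec'],float).ravel()
    uv=np.atleast_2d(np.array(uv,float)); c=-M.T@t
    v=(np.linalg.inv(d['camera_matrix'])@np.c_[uv,np.ones(len(uv))].T).T@M
    return c+v*((z-c[2])/v[:,2])[:,None]
def proj(d,P):
    return cv2.projectPoints(np.array(P,float).reshape(-1,1,3),np.array(d['rvec'],float),np.array(d['tvec'],float),np.array(d['camera_matrix'],float),None)[0].reshape(-1,2)
E
python3 - <<'E'
from h import *
import pickle
D={n:grab(n) for n in('scene','side','wrist')}
pickle.dump(D,open('d0.pkl','wb'))
for n in D: print(n,-cv2.Rodrigues(np.array(D[n]['rvec'],float))[0].T@np.array(D[n]['tvec'],float).ravel())
a=np.hstack([D['scene']['pixels'],D['side']['pixels']])
cv2.imwrite('pics/a.png',cv2.cvtColor(D['scene']['pixels'],4));cv2.imwrite('pics/b.png',cv2.cvtColor(D['wrist']['pixels'],4));cv2.imwrite('pics/c.png',cv2.cvtColor(D['side']['pixels'],4))
print(r.get_obs())
E
```

```text
pics
scene [0.9531594  0.67388096 0.91493902]
side [0.42747759 0.81993652 0.92350077]
wrist [0.67391212 0.07733301 0.37365013]
{'clock': 0.15, 'joints': array([-0.10809387,  0.47763672,  0.02237161,  1.55615973, -0.01147343,
        1.10930434, -0.08307529]), 'qvel': array([ 0.00207268, -0.00376031,  0.00212802, -0.00531176,  0.00104966,
        0.00164118, -0.00173893]), 'tau': array([ 1.55385478e-03, -5.96924365e+01,  1.60940632e+00, -2.81490952e+01,
        1.26662746e-02,  6.56643446e-03,  5.58682734e-05]), 'tcp_pos': array([ 6.74587797e-01, -2.93093241e-05,  2.41559060e-01]), 'orientation': array([-2.22079054e+00, -2.22084986e+00,  1.67108158e-03]), 'contact_force': array([-0.34657773, -0.34535752,  0.17354225]), 'moment': array([0.01206207, 0.01173977, 0.00500723]), 'grip_width': 0.0851594409352947}
```

View pics/a.png

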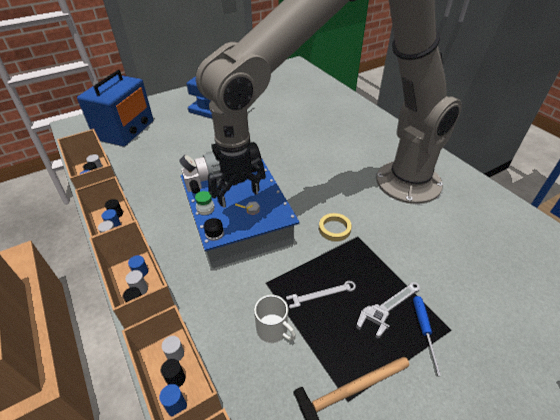

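View pics/b.png

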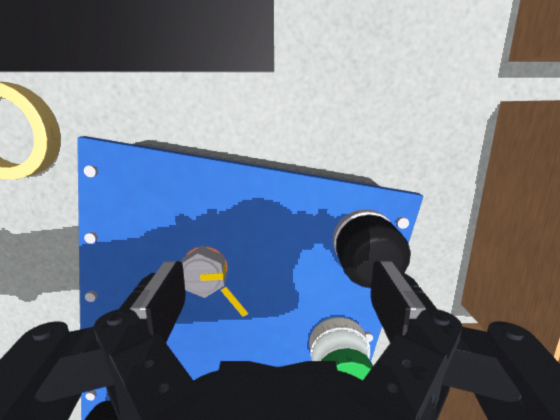

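```bash
python3 - <<'E'
from h import *
import pickle
D=pickle.load(open('d0.pkl','rb'))
s=D['scene'];w=D['wrist']
print('wrench head,end',ray(s,[(372,318),(416,287)],.01)); print('can? ring',ray(s,[(292,300),(350,287),(335,226),(272,320),(425,315)],.01))
im=cv2.cvtColor(w['pixels'],cv2.COLOR_RGB2HSV)
m=cv2.inRange(im,(20,120,100),(35,255,255)); 
n,l,st,c=cv2.connectedComponentsWithStats(m)
for i in range(1,n):
  if st[i,4]>20:
    ys,xs=np.where(l==i); P=np.c_[xs,ys].astype(float); 
    z=.12 if c[i][1]>285 else .1375
    Q=ray(w,P,z)[:,:2]; mu=Q.mean(0); u=np.linalg.svd(Q-mu)[2][0] if len(Q)<5000 else 0
    print(st[i],mu,u,np.degrees(np.arctan2(*u[::-1])) if len(Q)<5000 else 0, z)
print('lid corners',ray(w,[(80,137),(422,195)],.12))
sd=D['side']['pixels']
p=proj(D['side'],ray(s,[(385,305)],.01))[0];print(p)
x,y=p.astype(int);x0=max(0,min(x-100,360));y0=max(0,min(y-75,270))
A=cv2.resize(s['pixels'][240:390,290:490],(780,585),interpolation=2)
cv2.imwrite('pics/e.png',cv2.cvtColor(A,4))
E
```

```text
wrench head,end [[0.48698631 0.36017579 0.01      ]
 [0.31792793 0.35052033 0.01      ]]
can? ring [[0.63730641 0.20464176 0.01      ]
 [0.4756358  0.25414405 0.01      ]
 [0.36986348 0.04447171 0.01      ]
 [0.7145699  0.22820492 0.01      ]
 [0.36183713 0.42621283 0.01      ]]
[  1  83  46  34 232] [0.49856253 0.0827817 ] [ 0.75426749 -0.65656724] -41.03859384367283 0.1375
[ 44 104  16  48 187] [0.51132473 0.06082243] [ 0.04706956 -0.99889161] -87.3021162722638 0.1375
[ 32 149  19  25  83] [0.49890484 0.03642874] [-0.63554678 -0.77206237] -129.46054957640897 0.1375
[  0 159  18   9  72] [0.47132707 0.03504438] [ 0.98003368 -0.19883157] -11.468640852052525 0.1375
[200 265  26  16 184] [ 0.62004347 -0.05770022] [-0.96079901 -0.27724584] -163.90410346072173 0.1375
[221 287  27  29 214] [ 0.63368056 -0.09429224] [ 0.56917258 -0.82221809] -55.307452959125165 0.12
lid corners [[0.51939154 0.05331629 0.12      ]
 [0.79172307 0.0069528  0.12      ]]
[315.75373506 338.94557588]
```

View pics/c.png

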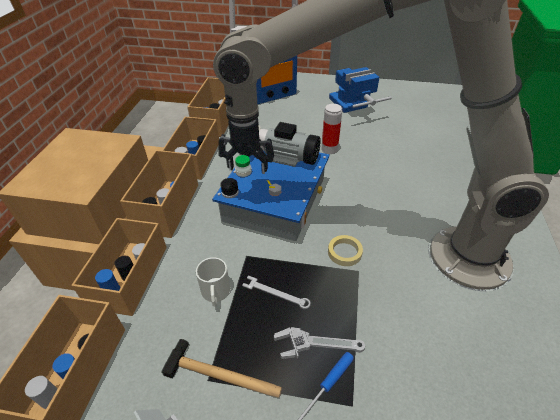

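Request:
{"method": "send_rows", "body": {"deltas": [[1,1,-1,0,0,0,0.5],[1,1,-1,0,0,0,0.5],[1,1,-1,0,0,0,0.5],[1,1,-1,0,0,0,0.5],[1,1,-1,0,0,0,0.5],[1,1,-1,0,0,0,0.5],[1,1,-1,0,0,0,0.5],[1,1,-1,0,0,0,0.5],[1,1,-1,0,0,0,0.5],[1,1,-1,0,0,0,0.5],[1,1,-1,0,0,0,0.5],[1,1,-1,0,0,0,0.5],[1,1,-1,0,0,0,0.5]]}}

```text
clock: 1.23
tcp_pos: [0.5248, 0.15, 0.2421]
orientation: [3.141, -0.01, -0.001]
contact_force: [-0.2, 0.1, 0.1]
grip_width: 0.0853
```

Request:
{"method": "send_rows", "body": {"deltas": [[1,-0.8,-1,0.2,0,0,0],[1,-0.8,-1,0.2,0,0,0],[1,-0.8,-1,0.2,0,0,0],[1,-0.8,-1,0.2,0,0,0],[1,-0.8,-1,0.2,0,0,0],[1,-0.8,-1,0.2,0,0,0],[1,-0.8,-1,0.2,0,0,0]]}}

```text
clock: 1.82
tcp_pos: [0.4037, 0.3012, 0.2119]
orientation: [3.141, 0.007, -0.001]
contact_force: [0.7, -1.4, 0.2]
grip_width: 0.0854
```

Request:
{"method": "send_rows", "body": {"deltas": [[1,0,-0.3,0,0,0,0],[1,0,-0.3,0,0,0,0],[1,0,-0.3,0,0,0,0],[1,0,-0.3,0,0,0,0]]}}

```text
clock: 2.15
tcp_pos: [0.406, 0.3436, 0.2122]
orientation: [3.141, -0.003, 0.0]
contact_force: [0.1, 0.1, 0.0]
grip_width: 0.0854
```

```bash
python3 - <<'E'
from h import *
import pickle
d=grab('wrist','f.png');pickle.dump(d,open('d1.pkl','wb'))
o=r.get_obs();print(o['clock'],o['joints'],o['tcp_pos'],R.from_rotvec(o['orientation']).as_matrix().round(3))
E
```

```text
2.2 [-0.90077988  0.27471561  0.09714674  1.93499697 -0.03162592  0.93416786
 -2.36180354] [0.40600212 0.34307261 0.21215491] [[ 1.    -0.003  0.   ]
 [-0.003 -1.    -0.001]
 [ 0.     0.001 -1.   ]]
```

View pics/f.png

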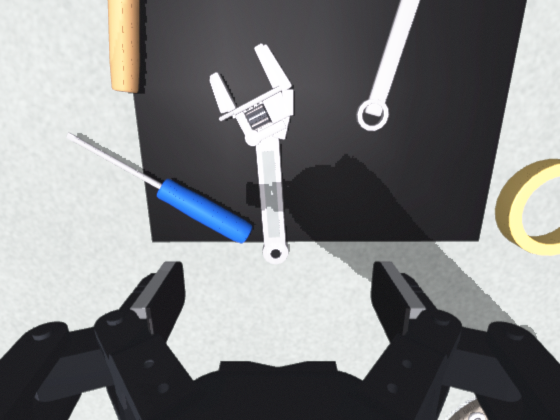

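```bash
python3 - <<'E'
from h import *
import pickle
d=pickle.load(open('d1.pkl','rb'))
g=cv2.cvtColor(d['pixels'],cv2.COLOR_RGB2GRAY)
pts=[]
for y in list(range(145,178,4))+list(range(212,236,4)):
    xs=np.where(g[y,245:300]>110)[0]+245; print(y,xs.min(),xs.max(),end='; '); pts.append(((xs.min()+xs.max())/2,y))
P=ray(d,pts,.014)[:,:2]; mu=P.mean(0);u=np.linalg.svd(P-mu)[2][0]; u*=-np.sign(u[0])
h=np.degrees(np.arctan2(u[1],u[0]));print(mu,u,h)
print(ray(d,[(275,253),(257,116)],.014),'jaws faces',ray(d,[(288,85),(257,48),(232,107),(222,74)],.017))
m=(g>110).astype(np.uint8);m[:,:190]=0;m[:,310:]=0;m[240:]=0
cv2.imwrite('pics/g.png',cv2.resize(cv2.cvtColor(d['pixels'],4)[30:160,190:320],None,fx=4.5,fy=4.5,interpolation=cv2.INTER_CUBIC))
E
```

```text
145 249 279; 149 255 279; 153 256 279; 157 256 280; 161 257 280; 165 257 280; 169 257 280; 173 258 281; 177 258 281; 212 261 283; 216 262 283; 220 262 283; 224 262 284; 228 263 284; 232 245 284; [0.3980067 0.3539396] [-0.99899718 -0.04477323] -177.43382492788993
[[0.32026269 0.34814414 0.014     ]
 [0.46999051 0.36559113 0.014     ]] jaws faces [[0.49873438 0.33512979 0.017     ]
 [0.53099909 0.36420829 0.017     ]
 [0.47858764 0.38966772 0.017     ]
 [0.50857193 0.39787637 0.017     ]]
```

View pics/g.png

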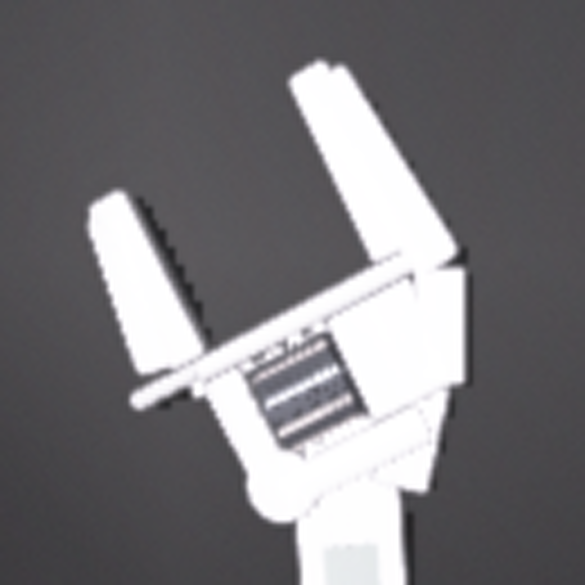

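Request:
{"method": "send_rows", "body": {"deltas": [[0.6,0.107,-0.08,1,0,0,-0.027],[0.6,0.107,-0.08,1,0,0,-0.027],[0.6,0.107,-0.08,1,0,0,-0.027],[0.6,0.107,-0.08,1,0,0,-0.027],[0.6,0.107,-0.08,1,0,0,-0.027]]}}

```text
clock: 2.62
tcp_pos: [0.4195, 0.3528, 0.0574]
orientation: [3.132, 0.129, -0.01]
contact_force: [-0.9, -0.2, -0.3]
grip_width: 0.051
```

Request:
{"method": "send_rows", "body": {"deltas": [[0.6,0,0,0.327,0,0,0],[0.6,0,0,0.327,0,0,0],[0.6,0,0,0.327,0,0,0],[0,0,0,0.327,0,0,0],[0,0,0,0.327,0,0,0],[0,0,0,0.327,0,0,0],[0,0,0,0.327,0,0,0],[0,0,0,0.327,0,0,0]], "squeeze": 60}}

```text
clock: 3.28
tcp_pos: [0.4224, 0.3563, 0.016]
orientation: [-3.138, -0.129, -0.003]
contact_force: [-1.1, -4.2, 6.4]
grip_width: 0.022
```

Request:
{"method": "send_rows", "body": {"deltas": [[0,0,0,-0.2,0,0,0],[0,0,0,-0.4,0,0,0],[0,0,0,-0.7,0,0,0],[0,0,0,-1,0,0,0],[0,0,0.2,-1,0,0,0],[0,0,0.4,-1,0,0,0],[0,0,0.6,-1,0,0,0],[0,0,0.8,-1,0,0,0],[0,0,1,-1,0,0,0]]}}

```text
clock: 4.03
tcp_pos: [0.4333, 0.2059, 0.1648]
orientation: [-3.138, -0.133, -0.002]
contact_force: [0.6, -0.4, -6.0]
grip_width: 0.0221
```

Request:
{"method": "send_rows", "body": {"deltas": [[0,0.1,0.2,-0.1,0,0,0],[0,0.2,0.4,-0.13,0,0,0],[0,0.3,0.6,-0.13,0,0,0],[0,0.4,0.8,-0.13,0,0,0],[0,0.45,1,-0.13,0,0,0]]}}

```text
clock: 4.45
tcp_pos: [0.5152, 0.0623, 0.1847]
orientation: [-3.138, -0.133, -0.005]
contact_force: [1.0, 0.1, -5.0]
grip_width: 0.0218
```

Request:
{"method": "send_rows", "body": {"deltas": [[0,0,0.2,0,0,0,0],[0,0,0.4,0,0,0,0],[0,0,0.6,0,0,0,0],[0,0,0.8,0,0,0,0],[0,0,0.9,0,0,0,0],[0,0,0.97,0,0,0,0],[0,0,0.97,0,0,0,0]]}}

```text
clock: 5.03
tcp_pos: [0.5257, -0.0837, 0.1838]
orientation: [3.138, 0.127, 0.002]
contact_force: [-0.2, 0.2, -5.6]
grip_width: 0.0221
```

```bash
python3 - <<'E'
from h import *
import pickle
d=grab('wrist','i.png');pickle.dump(d,open('d2.pkl','wb'))
o=r.get_obs();print(o['clock'],o['joints'],o['tcp_pos'],o['grip_width'],R.from_rotvec(o['orientation']).as_matrix().round(3))
E
```

```text
5.0833 [-0.19007324  0.31566006  0.27582837  1.97161553 -0.11180118  0.86788121
 -1.34250832] [ 0.52580022 -0.08154811  0.18352614] 0.022001312593870368 [[ 0.997  0.083  0.001]
 [ 0.083 -0.997  0.001]
 [ 0.001 -0.    -1.   ]]
```

View pics/i.png

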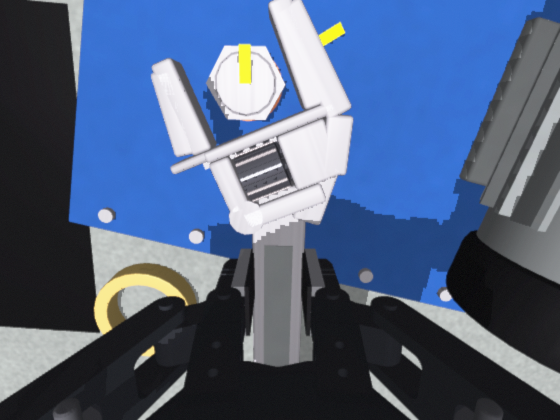

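```bash
cat >> h.py <<'E'
def rot(a): a=np.radians(a); return np.array([[np.cos(a),-np.sin(a)],[np.sin(a),np.cos(a)]])
def overlay(d,nut,th,seat,wx,uz,op,f,box,k,sl=1):
    im=cv2.resize(d['pixels'],None,fx=k,fy=k,interpolation=cv2.INTER_CUBIC)
    def L(P,z,c,cl=False):
        q=proj(d,np.c_[P,np.full(len(P),z)])*k+k/2; cv2.polylines(im,[np.round(q).astype(int)],cl,c,1)
    h=np.array([rot(30+60*i)@[36/np.sqrt(3)/1e3,0] for i in range(6)])
    L(np.array(nut)+h,.1365,(255,0,0),True); L(np.array([nut,np.array(nut)+rot(th)@[.018,0]]),.1365,(255,0,0)) if 0 else None
    hh=np.array([rot(th+30+60*i)@[.036/np.sqrt(3),0] for i in range(6)])
    L(np.array(nut)+hh,.1365,(0,255,0),True); L(np.array([nut,np.array(nut)+rot(th)@[.018,0]]),.1365,(0,255,0))
    W=lambda p: np.array(seat)+(rot(wx)@(np.array(p)/1e3).T).T
    L(W([(17,-18),(-23.5,-18)]),uz+.017,(255,0,255));L(W([(14,op-18),(-23.5,op-18)]),uz+.017,(255,0,255));L(W([(-23.5,-18),(-23.5,op-18)]),uz+.017,(255,0,255))
    L(W([(-40.5,-2),(-40.5,16)]),uz+.022,(0,255,255))
    x0,y0,x1,y1=[int(v*k) for v in box]
    cv2.imwrite('pics/'+f,cv2.cvtColor(im[y0:y1,x0:x1],4))
E
python3 - <<'E'
from h import *
import pickle
d=pickle.load(open('d2.pkl','rb'))
im=cv2.cvtColor(d['pixels'],cv2.COLOR_RGB2HSV)
m=cv2.inRange(im,(20,150,100),(35,255,255))
def line(sel,z):
    ys,xs=np.where(sel);P=ray(d,np.c_[xs,ys],z)[:,:2];mu=P.mean(0);u=np.linalg.svd(P-mu)[2][0];return mu,u
a=m.copy();a[:]=0;a[40:86,230:262]=m[40:86,230:262]
b=m.copy();b[:]=0;b[15:50,318:350]=m[15:50,318:350]
for s,z in((a,.1375),(b,.12)):
    mu,u=line(s>0,z);u*=np.sign(u[0]);print(mu,u,np.degrees(np.arctan2(u[1],u[0])))
nut=ray(d,[(225,47),(268,47),(285,84),(268,119),(228,119),(208,82)],.1365)[:,:2].mean(0);print('nut',nut, ray(d,[(246,83)],.139))
wx=4.76+22.5
worm=ray(d,[(262,171)],.1675+.022)[0,:2]; seat=worm-rot(wx)@[-.0405,.007];print('seat(worm)',seat)
o=np.array([.5258,-.0815]);
print('seat if TCP=grip',o-rot(wx)@[-.0854,.018])
overlay(d,nut,4,seat,wx,.1675,42,'j.png',(140,0,370,220),2.6)
E
```

```text
[ 0.61898998 -0.05735405] [0.9955308  0.09443738] 5.418938315371539
[ 0.63984982 -0.10232309] [ 0.55356985 -0.83280275] -56.38773406757019
nut [ 0.60944584 -0.05904064] [[ 0.60963692 -0.05872641  0.139     ]]
seat(worm) [ 0.61367638 -0.05944196]
seat if TCP=grip [ 0.60995976 -0.05838519]
```

View pics/j.png

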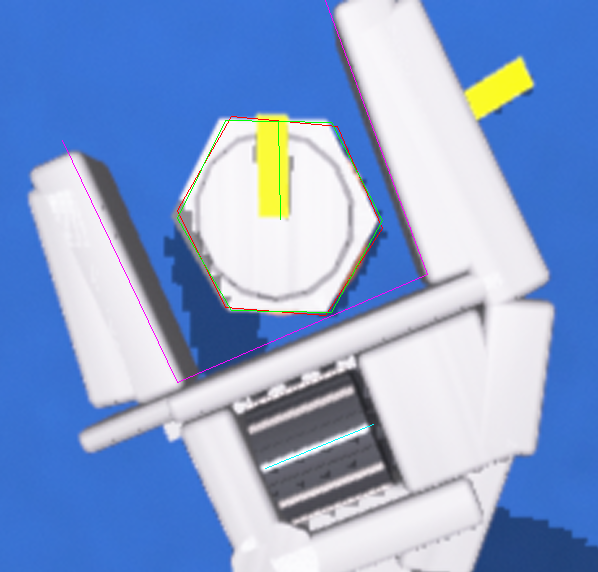

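Request:
{"method": "send_rows", "body": {"deltas": [[0,0,0.08,0.15,0,0,-0.04],[0,0,0.08,0.15,0,0,-0.04],[0,0,0.08,0.15,0,0,-0.04],[0,0,0.08,0.15,0,0,-0.04],[0,0,0.08,0.15,0,0,-0.04],[0,0,0.08,0.15,0,0,-0.04]]}}

```text
clock: 5.58
tcp_pos: [0.5277, -0.0921, 0.161]
orientation: [-3.124, -0.33, -0.002]
contact_force: [0.9, 0.1, -4.8]
grip_width: 0.022
```

```bash
python3 - <<'E'
from h import *
import pickle
d=grab('wrist');pickle.dump(d,open('d3.pkl','wb'))
o=r.get_obs();M=R.from_rotvec(o['orientation']).as_matrix();hd=np.degrees(np.arctan2(M[1,0],M[0,0]));t=o['tcp_pos'];print(o['clock'],t,hd)
seat=t[:2]+rot(hd-4.76)@[.0872,.0220];uz=t[2]-.016;nut=np.array([.6095,-.059]);wx=hd+22.5
print(seat,uz,wx,'nut in wrench',rot(-wx)@(nut-seat))
overlay(d,nut,4.7,seat,wx,uz,43,'k.png',(140,0,370,220),2.6)
E
```

```text
5.6333 [ 0.5276091  -0.09232234  0.16094713] 12.073082953997934
[ 0.61129936 -0.05940152] 0.14494713425013284 34.57308295399793 nut in wrench [-0.00125376  0.00135167]
```

View pics/k.png

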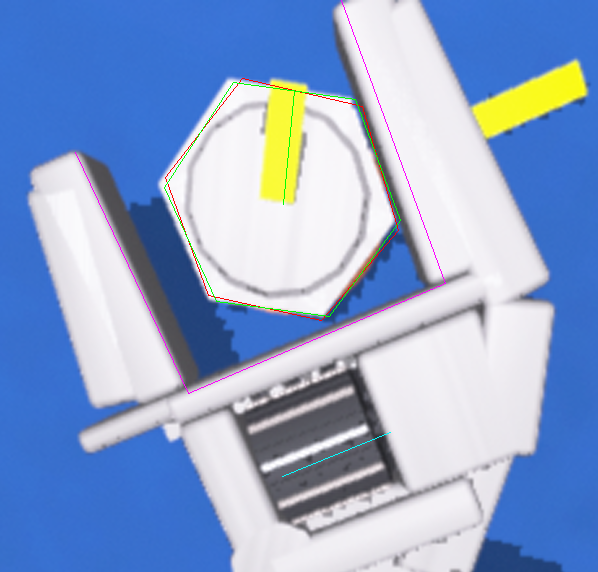

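Request:
{"method": "send_rows", "body": {"deltas": [[0,0.008,0.019,0,0,0,0],[0,0.008,0.019,0,0,0,0],[0,0.008,0.019,0,0,0,0]]}}

```text
clock: 5.88
tcp_pos: [0.5291, -0.0958, 0.1604]
orientation: [3.124, 0.329, 0.001]
contact_force: [-0.1, -0.2, -5.7]
grip_width: 0.0223
```

```bash
python3 - <<'E'
from h import *
d=grab('wrist')
o=r.get_obs();M=R.from_rotvec(o['orientation']).as_matrix();hd=np.degrees(np.arctan2(M[1,0],M[0,0]));t=o['tcp_pos'];print(o['clock'],t,hd)
wx=hd+22.5;uz=t[2]-.016
# bottom edges of the jaws, picked in the (rigid) crop; hex corners by contour of nut
px=lambda l:[(140+x/2.6,y/2.6) for x,y in l]
B=ray(d,px([(105,165),(200,390),(335,30),(425,285),(190,385),(430,283)]),uz)[:,:2]
T=rot(-wx)@B.T*1e3
print('wrench-frame mm (relative to world origin):',T.round(1))
hsv=cv2.cvtColor(d['pixels'],cv2.COLOR_RGB2HSV)
c=d['pixels'][0:130,200:300]
g=hsv[...,1]<90
m=np.zeros(g.shape,np.uint8);m[20:130,196:300]=(g|cv2.inRange(hsv,(18,120,100),(38,255,255)).astype(bool))[20:130,196:300]
m=cv2.morphologyEx(m,cv2.MORPH_OPEN,np.ones((3,3)))
n,l,st,ce=cv2.connectedComponentsWithStats(m);i=l[75,245];print(st[i],ce[i])
cv2.imwrite('pics/l.png',cv2.resize(cv2.cvtColor(d['pixels'],4)[0:170,140:370],None,fx=2.6,fy=2.6,interpolation=2))
print('yellow',rot(-wx)@np.array([.6095,-.059])*1e3)
E
```

```text
5.9333 [ 0.52894107 -0.0957637   0.16032202] 12.033460472272461
wrench-frame mm (relative to world origin): [[ 483.   443.9  486.6  445.4  445.4  445.3]
 [-374.1 -372.5 -416.5 -415.8 -371.3 -416.7]]
[ 196   31   87   92 5998] [237.73174391  76.8081027 ]
yellow [ 468.65685859 -394.12180718]
```

View pics/l.png

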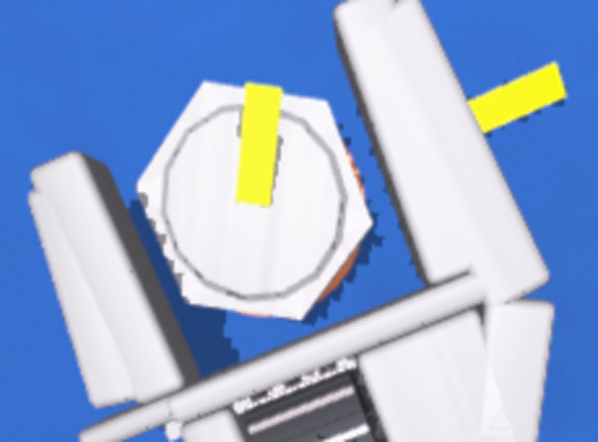

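```bash
python3 - <<'E'
from h import *
d=grab('wrist');o=r.get_obs()
M=R.from_rotvec(o['orientation']).as_matrix();wx=np.degrees(np.arctan2(M[1,0],M[0,0]))+22.5
C=[(205,81),(327,101),(372,220),(300,320),(190,303),(138,187)]
P=ray(d,[(140+x/2.6,y/2.6) for x,y in C],.1365)[:,:2]; n=P.mean(0)
print(n,rot(-wx)@n*1e3,[np.round(np.hypot(*(p-n))*1e3,1) for p in P],[(np.degrees(np.arctan2(*(p-n)[::-1]))%60).round(1) for p in P], wx)
E
```

```text
[ 0.60934029 -0.05842806] [ 468.80237467 -393.61626295] [np.float64(20.9), np.float64(20.7), np.float64(20.5), np.float64(20.9), np.float64(20.7), np.float64(20.5)] [np.float64(33.9), np.float64(34.3), np.float64(35.1), np.float64(32.8), np.float64(35.2), np.float64(34.0)] 34.540323317270484
```

Request:
{"method": "send_rows", "body": {"deltas": [[0,-0.006,-0.014,0,0,0,0],[0,-0.006,-0.014,0.02,0,0,0],[0,-0.006,-0.014,0.06,0,0,0],[0,-0.006,-0.014,0.1,0,0,0],[0,-0.006,-0.014,0.13,0,0,0],[0,-0.006,-0.014,0.15,0,0,0],[0,-0.006,-0.014,0.155,0,0,0],[0,-0.006,-0.014,0.155,0,0,0]]}}

```text
clock: 6.65
tcp_pos: [0.5273, -0.0938, 0.1366]
orientation: [-3.124, -0.33, 0.001]
contact_force: [-0.9, 0.3, -4.4]
grip_width: 0.022
```

Request:
{"method": "send_rows", "body": {"deltas": [[0,0,0,0.006,0,0,0],[0,0,0,0.006,0,0,0],[0.5,0,0,0.006,0,0,0],[0.5,0,0,0.006,0,0,0],[0.5,0,0,0.006,0,0,0],[0.5,0,0,0.006,0,0,0]]}}

```text
clock: 7.15
tcp_pos: [0.5281, -0.0939, 0.1367]
orientation: [3.124, 0.33, 0.002]
contact_force: [0.5, 0.4, 0.3]
grip_width: 0.0428
```

Request:
{"method": "send_rows", "body": {"deltas": [[0.5,0,0,-0.1,0,0,0],[0.5,0,0,-0.2,0,0,0],[0.5,0,0,-0.3,0,0,0],[0,0,0,-0.4,0,0,0],[0,0,0,-0.4,0,0,0],[0,0,0,-0.4,0,0,0]], "squeeze": 40}}

```text
clock: 7.65
tcp_pos: [0.5282, -0.0938, 0.1969]
orientation: [3.124, 0.33, 0.004]
contact_force: [-0.6, 0.2, -1.0]
grip_width: 0.0071
```

```bash
python3 - <<'E'
from h import *
import pickle
d=grab('wrist','m.png');pickle.dump(d,open('d4.pkl','wb'))
o=r.get_obs();print(o['clock'],o['joints'],o['tcp_pos'],o['grip_width'],o['contact_force'])
E
```

```text
7.7 [-0.1539162   0.30438517  0.25888709  1.95078643 -0.0984794   0.89785037
 -1.20525034] [ 0.52754158 -0.09375047  0.19601954] 0.0009175637241415346 [-0.14082732 -0.1302722  -0.00971735]
```

View pics/m.png

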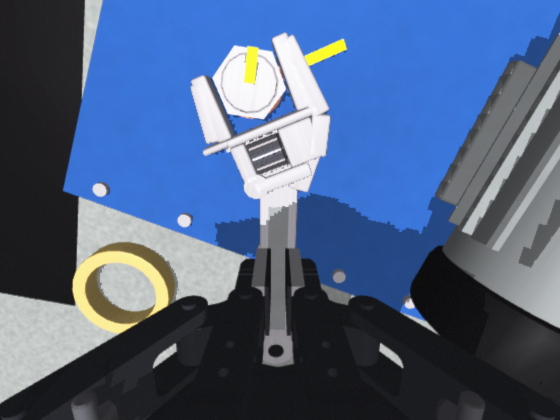

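```bash
python3 - <<'E'
from h import *
import pickle
d=pickle.load(open('d4.pkl','rb'))
w=ray(d,[(267,154)],.142)[0];print(w)
o=r.get_obs();M=R.from_rotvec(o['orientation']).as_matrix();t=o['tcp_pos']
for p in (w,[.5733,-.0773,.142]): print(M.T@(np.array([p[0],p[1],.158])-t)/.15)
E
```

```text
[ 0.57332199 -0.07600042  0.142     ]
[ 0.32306077 -0.05194232  0.25363172]
[ 0.32110697 -0.04350039  0.25363067]
```

Request:
{"method": "send_rows", "body": {"deltas": [[0,0.267,-0.024,0.254,0,0,-0.125],[0,0.267,-0.024,0.254,0,0,-0.125],[0,0.267,-0.024,0.254,0,0,-0.125],[0,0.267,-0.024,0.254,0,0,-0.125],[0,0.267,-0.024,0.254,0,0,-0.125]]}}

```text
clock: 8.12
tcp_pos: [0.5652, -0.0822, 0.157]
orientation: [-3.0, -0.929, 0.003]
contact_force: [-1.4, -0.0, 0.4]
grip_width: 0.0003
```

Request:
{"method": "send_rows", "body": {"deltas": [[0,0,0,0.015,0,0,0],[0,0,0,0.03,0,0,0],[0,0,0,0.035,0,0,0]]}}

```text
clock: 8.37
tcp_pos: [0.5663, -0.0819, 0.1531]
orientation: [3.0, 0.93, 0.002]
contact_force: [-0.9, -0.0, 3.8]
grip_width: 0.0002
```

Request:
{"method": "send_rows", "body": {"deltas": [[0,0,0,0.005,0,0,0],[0,0,0,0.005,0,0,0]]}}

```text
clock: 8.53
tcp_pos: [0.5665, -0.0819, 0.1529]
orientation: [3.0, 0.932, 0.002]
contact_force: [-0.2, -0.5, 6.2]
grip_width: -0.0003
```

Request:
{"method": "send_rows", "body": {"deltas": [[0,0,0,0.008,0,0,0],[0,0.015,0,0.008,0,0,0],[0,0.03,0,0.008,0,0,0],[0,0.045,0,0.008,0,0,0],[0,0.06,0,0.008,0,0,0],[0,0.075,0,0.008,0,0,0],[0,0.09,0,0.008,0,0,0],[0,0.105,0,0.008,0,0,0],[0,0.12,0,0.008,0,0,0]]}}

```text
clock: 9.28
tcp_pos: [0.5813, -0.0719, 0.1526]
orientation: [3.0, 0.931, 0.003]
contact_force: [-2.6, 0.2, 9.9]
grip_width: -0.0001
```

```bash
python3 - <<'E'
from h import *
import pickle
d=grab('wrist');pickle.dump(d,open('d5.pkl','wb'))
o=r.get_obs();print(o['clock'],o['tcp_pos'],o['contact_force'])
d2=grab('side');A=cv2.resize(d2['pixels'][150:225,225:325],(400,300),interpolation=2)
B=cv2.resize(d['pixels'],(560,420))
cv2.imwrite('pics/n_w.png',cv2.cvtColor(B,4))
g=cv2.cvtColor(d['pixels'],cv2.COLOR_RGB2HSV)
E
```

```text
9.3333 [ 0.5817985  -0.07153874  0.15247787] [-0.95282427 -0.05027505  9.06093015]
```

Request:
{"method": "send_rows", "body": {"deltas": [[0,0,0,-0.03,0,0,0],[0,-0.06,0,-0.03,0,0,0],[0,-0.12,0,-0.03,0,0,0],[0,-0.12,0,-0.01,0,0,0],[0,-0.12,0,0,0,0,0],[0,-0.12,0,0,0,0,0],[0,-0.1,0,0,0,0,0],[0,-0.08,0,0,0,0,0],[0,-0.06,0,0,0,0,0],[0,-0.04,0,0,0,0,0],[0,-0.02,0,0,0,0,0],[0,0,0,0,0,0,0]]}}

```text
clock: 10.38
tcp_pos: [0.5813, -0.0722, 0.1526]
orientation: [3.0, 0.931, 0.003]
contact_force: [-3.3, 0.6, 10.1]
grip_width: -0.0002
```

```bash
python3 - <<'E'
from h import *
import pickle
d=grab('wrist');pickle.dump(d,open('d6.pkl','wb'))
o=r.get_obs();print(o['clock'],o['tcp_pos'],o['contact_force'])
a=pickle.load(open('d5.pkl','rb'))
K=lambda d:cv2.resize(cv2.cvtColor(d['pixels'],4)[90:310,170:370],None,fx=1.95,fy=2.7,interpolation=2)
cv2.imwrite('pics/n.png',np.hstack([K(a),K(d)]))
E
```

```text
10.4333 [ 0.58197982 -0.07164912  0.15235092] [-0.68778702  0.45353258 10.78922223]
```

View pics/n.png

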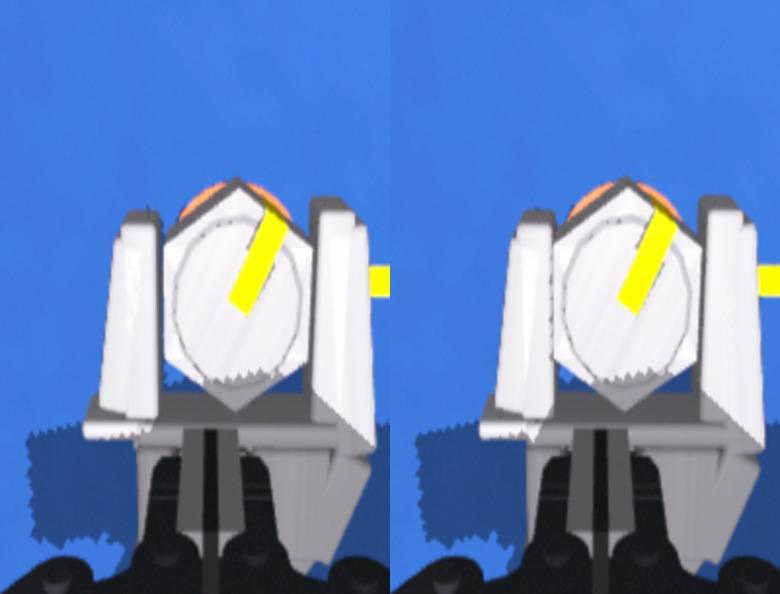

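Request:
{"method": "send_rows", "body": {"deltas": [[0,0,0,-0.03,0,0,0],[0,-0.06,0,-0.03,0,0,0],[0,-0.12,0,-0.03,0,0,0],[0,-0.12,0,-0.01,0,0,0],[0,-0.12,0,0,0,0,0],[0,-0.12,0,0,0,0,0],[0,-0.1,0,0,0,0,0],[0,-0.08,0,0,0,0,0],[0,-0.06,0,0,0,0,0],[0,-0.04,0,0,0,0,0],[0,-0.02,0,0,0,0,0],[0,0,0,0,0,0,0]]}}

```text
clock: 11.43
tcp_pos: [0.5797, -0.0727, 0.1526]
orientation: [-3.0, -0.931, 0.002]
contact_force: [-8.8, -1.3, 21.5]
grip_width: -0.0003
```

```bash
cat >> h.py <<'E'
def jaw(d):
    s=cv2.cvtColor(d['pixels'],cv2.COLOR_RGB2HSV)[...,1].astype(float)
    out=[]
    for y in range(180,232,4):
        v=s[y]; c=110.
        def edge(rng):
            for x in rng:
                if v[x]<c:
                    p=x-(rng.step); return p+(v[p]-c)/(v[p]-v[x])*rng.step
        out.append((edge(range(195,300)),edge(range(385,300,-1))))
    return np.array(out,float)
E
python3 - <<'E'
from h import *
import pickle
d=grab('wrist');pickle.dump(d,open('d7.pkl','wb'))
o=r.get_obs();print(o['clock'],o['tcp_pos'],o['contact_force'])
for f in '567':
    j=jaw(pickle.load(open(f'd{f}.pkl','rb')));print(np.median(j[:,0]).round(2),np.median(j[:,1]).round(2),np.median(j[:,1]-j[:,0]).round(2))
E
```

```text
11.4833 [ 0.58027932 -0.07232459  0.15251064] [-6.82718578 -0.03147412 20.21866408]
224.23 360.29 137.08
227.37 359.85 133.52
228.52 359.53 131.98
```

```bash
python3 - <<'E'
from h import *
import pickle
for f in '567':
    d=pickle.load(open(f'd{f}.pkl','rb'))
    for y in (185,200,215):
        g=d['pixels'][y].astype(int).sum(1)//3
        print(f,y,'L@246',g[246:262],'R@322',g[322:338])
d=pickle.load(open('d7.pkl','rb'))
K=lambda d:cv2.resize(cv2.cvtColor(d['pixels'],4)[140:250,210:370],None,fx=5,fy=5,interpolation=cv2.INTER_CUBIC)
cv2.imwrite('pics/o.png',K(d))
E
```

```text
5 185 L@246 [245 242 227 197 120  90  88 125 236 245 249 253 253 251 253 253] R@322 [252 253 253 253 253 250 247 239 139  97 121 197 228 243 247 247]
5 200 L@246 [244 243 230 208 136  94  86 112 211 240 243 241 222 209 212 234] R@322 [237 210 208 232 241 242 237 142  95 117 194 227 241 246 246 246]
5 215 L@246 [242 242 232 212 158 103  88 114 207 238 241 242 249 253 251 227] R@322 [238 241 241 242 241 236 154 104 115 190 224 238 244 245 245 245]
6 185 L@246 [247 245 245 245 244 229 180 191 239 245 250 252 252 253 253 251] R@322 [252 251 252 252 250 248 242 188 114 109 176 222 241 247 247 247]
6 200 L@246 [244 244 244 244 244 231 183 177 236 243 242 234 214 208 222 241] R@322 [223 205 211 239 242 240 191 112 105 176 221 238 246 246 246 246]
6 215 L@246 [242 242 242 243 242 234 216 206 236 241 241 245 252 252 243 185] R@322 [251 247 242 241 240 216 128 104 164 217 236 244 245 245 245 245]
7 185 L@246 [245 244 245 245 245 245 233 215 213 240 244 244 248 252 250 238] R@322 [213 242 253 251 246 244 244 241 206 217 235 245 247 247 247 247]
7 200 L@246 [242 243 243 244 243 243 239 225 226 240 243 241 224 208 200 233] R@322 [239 213 203 220 240 243 241 220 206 226 240 245 246 246 246 246]
7 215 L@246 [241 241 241 241 242 242 241 230 219 238 244 252 253 253 252 253] R@322 [251 247 247 252 246 240 216 176 215 234 243 244 244 244 244 244]
```

View pics/o.png

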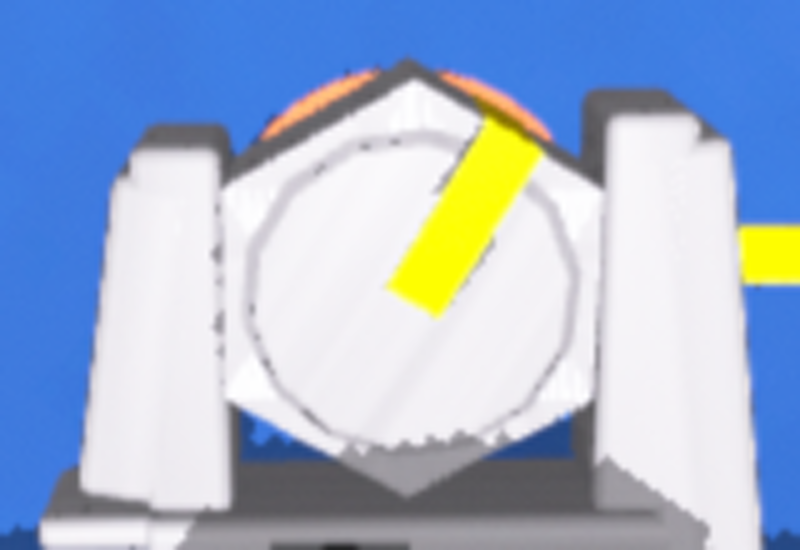

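Request:
{"method": "send_rows", "body": {"deltas": [[0,0,0,-0.1,0,0,0],[0,0,0,-0.27,0,0,0],[0.6,-0.355,-0.089,-0.27,0,0,0.126],[0.6,-0.355,-0.089,-0.27,0,0,0.126],[0.6,-0.355,-0.089,-0.27,0,0,0.126],[0.6,-0.355,-0.089,-0.27,0,0,0.126],[0.6,-0.355,-0.089,-0.27,0,0,0.126],[0.6,-0.355,-0.089,-0.27,0,0,0.126]]}}

```text
clock: 12.15
tcp_pos: [0.5295, -0.0906, 0.1909]
orientation: [-3.124, -0.331, 0.0]
contact_force: [-0.0, 0.4, -0.2]
grip_width: 0.051
```

```bash
python3 - <<'E'
from h import *
import pickle
d=grab('wrist','p.png');pickle.dump(d,open('d8.pkl','wb'))
o=r.get_obs();M=R.from_rotvec(o['orientation']).as_matrix();hd=np.degrees(np.arctan2(M[1,0],M[0,0]));t=o['tcp_pos'];print(o['clock'],t,hd,o['grip_width'],o['joints'][6])
# handle midline by brightness at z .134
g=d['pixels'].astype(int)
for y in (215,225,235,245):
    row=g[y,220:340]; grey=(row.max(1)-row.min(1)<25)&(row.min(1)>60); xs=np.where(grey)[0]+220; print(y,xs.min(),xs.max(), (M.T@(ray(d,[((xs.min()+xs.max())/2,y)],.134)[0]-t)).round(4))
m=cv2.inRange(cv2.cvtColor(d['pixels'],cv2.COLOR_RGB2HSV),(20,150,100),(35,255,255));n,l,st,c=cv2.connectedComponentsWithStats(m)
for i in range(1,n):
    if 60<st[i,4]<1500 and c[i][1]<130:
        ys,xs=np.where(l==i);z=.137 if c[i][0]<280 else .12;P=ray(d,np.c_[xs,ys],z)[:,:2];mu=P.mean(0);u=np.linalg.svd(P-mu)[2][0];u*=np.sign(u[0]);print(st[i],mu,np.degrees(np.arctan2(u[1],u[0])))
E
```

```text
12.2 [ 0.52963595 -0.09056743  0.19095822] 12.079763827534387 0.05119496320597623 -1.211248156135596
215 265 301 [0.0093 0.0015 0.057 ]
225 265 301 [0.0026 0.0016 0.057 ]
235 265 301 [-0.0042  0.0016  0.057 ]
245 265 301 [-0.0111  0.0017  0.057 ]
[308  41  46  28 478] [ 0.63629949 -0.09712664] -55.830815601980404
[249  49  14  37 375] [ 0.61903176 -0.05728734] 4.925626327206056
```

Request:
{"method": "send_rows", "body": {"deltas": [[0.6,0,0.01,0.2,0,0,0],[0.6,0,0.01,0.355,0,0,0],[0.6,0,0.01,0.355,0,0,0],[0,0,0.01,0.355,0,0,0],[0,0,0.01,0.355,0,0,0],[0,0,0.01,0.355,0,0,0],[0,0,0.01,0.355,0,0,0],[0,0,0.01,0.355,0,0,0]], "squeeze": 40}}

```text
clock: 12.87
tcp_pos: [0.5305, -0.093, 0.1393]
orientation: [3.124, 0.325, 0.004]
contact_force: [-0.7, -2.4, 3.4]
grip_width: 0.0225
```

```bash
python3 - <<'E'
from h import *
o=r.get_obs();M=R.from_rotvec(o['orientation']).as_matrix();t=o['tcp_pos'];print(t,o['contact_force'],o['grip_width'])
c=(M.T@(np.array([.6093,-.0587,t[2]])-t))[:2];print(c)
print([[0]+[float(x) for x in ((c-rot(3*k)@c)/.15).round(3)]+[0,0,0,round(3*k/180,4)] for k in range(1,19)])
E
```

```text
[ 0.5305229  -0.09299353  0.13932322] [-0.72484468 -2.38458993  3.40811642] 0.02249796311474163
[ 0.08414422 -0.01736661]
[[0, -0.005, -0.03, 0, 0, 0, 0.0167], [0, -0.009, -0.059, 0, 0, 0, 0.0333], [0, -0.011, -0.089, 0, 0, 0, 0.05], [0, -0.012, -0.119, 0, 0, 0, 0.0667], [0, -0.011, -0.149, 0, 0, 0, 0.0833], [0, -0.008, -0.179, 0, 0, 0, 0.1], [0, -0.004, -0.209, 0, 0, 0, 0.1167], [0, 0.001, -0.238, 0, 0, 0, 0.1333], [0, 0.009, -0.267, 0, 0, 0, 0.15], [0, 0.017, -0.296, 0, 0, 0, 0.1667], [0, 0.027, -0.324, 0, 0, 0, 0.1833], [0, 0.039, -0.352, 0, 0, 0, 0.2], [0, 0.052, -0.379, 0, 0, 0, 0.2167], [0, 0.067, -0.405, 0, 0, 0, 0.2333], [0, 0.082, -0.431, 0, 0, 0, 0.25], [0, 0.1, -0.455, 0, 0, 0, 0.2667], [0, 0.118, -0.479, 0, 0, 0, 0.2833], [0, 0.138, -0.502, 0, 0, 0, 0.3]]
```

Request:
{"method": "send_rows", "body": {"deltas": [[0,-0.005,-0.03,0,0,0,0.0167],[0,-0.009,-0.059,0,0,0,0.0333],[0,-0.011,-0.089,0,0,0,0.05],[0,-0.012,-0.119,0,0,0,0.0667],[0,-0.011,-0.149,0,0,0,0.0833],[0,-0.008,-0.179,0,0,0,0.1],[0,-0.004,-0.209,0,0,0,0.1167],[0,0.001,-0.238,0,0,0,0.1333],[0,0.009,-0.267,0,0,0,0.15]]}}

```text
clock: 13.62
tcp_pos: [0.5241, -0.054, 0.1393]
orientation: [3.113, -0.416, 0.006]
contact_force: [1.1, -4.7, 2.8]
grip_width: 0.0222
```

```bash
cat >> h.py <<'E'
def stripes(f=None):
    d=grab('wrist',f);o=r.get_obs();M=R.from_rotvec(o['orientation']).as_matrix();t=o['tcp_pos'];print(o['clock'],t,np.degrees(np.arctan2(M[1,0],M[0,0])),o['contact_force'],o['grip_width'],o['joints'][6])
    m=cv2.inRange(cv2.cvtColor(d['pixels'],cv2.COLOR_RGB2HSV),(20,150,100),(35,255,255));n,l,st,c=cv2.connectedComponentsWithStats(m)
    for i in range(1,n):
        if st[i,4]>60:
            ys,xs=np.where(l==i)
            for z in(.137,.12):
                P=ray(d,np.c_[xs,ys],z)[:,:2];mu=P.mean(0)
                if np.hypot(*(mu-[.6093,-.0587]))<.07:
                    u=np.linalg.svd(P-mu,full_matrices=False)[2][0];u*=np.sign(u[0]);print(st[i],z,mu,np.degrees(np.arctan2(u[1],u[0])))
    return d
E
python3 -c "
from h import *
stripes()"
```

```text
13.6667 [ 0.52414219 -0.05307375  0.13928841] -15.373281075986403 [ 0.35712239 -4.07412369  4.68241484] 0.02256980913837255 -1.6865205938310415
[289   0  23  20 247] 0.137 [ 0.62757399 -0.08886477] -75.18099855808346
[289   0  23  20 247] 0.12 [ 0.63156906 -0.0909778 ] -75.1809985580836
[227  27  19  54 791] 0.137 [ 0.61866397 -0.06157107] -21.884224406870285
[227  27  19  54 791] 0.12 [ 0.62153567 -0.06024293] -21.88422440687029
```

Request:
{"method": "send_rows", "body": {"deltas": [[0,-0.005,-0.03,0,0,0,0.0167],[0,-0.009,-0.059,0,0,0,0.0333],[0,-0.011,-0.089,0,0,0,0.05],[0,-0.012,-0.119,0,0,0,0.0667],[0,-0.011,-0.149,0,0,0,0.0833],[0,-0.008,-0.179,0,0,0,0.1],[0,-0.004,-0.209,0,0,0,0.1167],[0,0.001,-0.238,0,0,0,0.1333],[0,0.009,-0.267,0,0,0,0.15],[0,0.017,-0.296,0,0,0,0.1667]]}}

```text
clock: 14.5
tcp_pos: [0.5382, -0.012, 0.1393]
orientation: [2.9, -1.207, 0.006]
contact_force: [1.3, -5.8, 3.2]
grip_width: 0.0225
```

```bash
python3 -c "
from h import *
stripes()"
```

```text
14.55 [ 0.53881597 -0.0111248   0.13929773] -45.322502288500196 [ 1.70875482 -4.79864218  4.67977198] 0.022402220653490547 -2.217279139276512
[240   0  17  20 261] 0.137 [ 0.6222928 -0.0805123] -68.08642160715961
[240   0  17  20 261] 0.12 [ 0.62631753 -0.08260495] -68.08642160716009
[226  27  18  54 797] 0.137 [ 0.61578246 -0.06565625] -51.80851982153684
[226  27  18  54 797] 0.12 [ 0.6189862  -0.06587544] -51.808519821536805
```

Request:
{"method": "send_rows", "body": {"deltas": [[0,-0.004,-0.02,0,0,0,0.011],[0,-0.007,-0.039,0,0,0,0.022],[0,-0.007,-0.039,0,0,0,0.022],[0,-0.007,-0.039,0,0,0,0.022]]}}

```text
clock: 14.88
tcp_pos: [0.542, -0.0067, 0.1393]
orientation: [-2.858, 1.303, -0.006]
contact_force: [2.9, -4.4, 3.8]
grip_width: 0.0225
```

Request:
{"method": "send_rows", "body": {"deltas": [[0.5,0,0,0,0,0,0],[0.5,0,0,0,0,0,0],[0.5,0,0,0,0,0,0],[0.5,0,0,-0.1,0,0,0],[0.5,0,0,-0.3,0,0,0],[0.5,0,0,-0.6,0,0,0],[0.5,0,0,-0.8,0,0,0],[0.5,0,0,-0.8,0,0,0],[0.5,0,0,-0.8,0,0,0]]}}

```text
clock: 15.63
tcp_pos: [0.5411, -0.0053, 0.2599]
orientation: [-2.855, 1.303, -0.004]
contact_force: [0.5, 1.1, -0.3]
grip_width: 0.0427
```

```bash
python3 - <<'E'
from h import *
import pickle
d=stripes('q.png');pickle.dump(d,open('d9.pkl','wb'))
d=grab('side','q_side.png')
E
```

```text
15.6833 [ 0.53996393 -0.00521315  0.25826401] -49.037669003374404 [-0.34812137  0.21425545 -0.93851348] 0.042639723585669996 -2.3760071972178025
[258   6  11  50 348] 0.137 [ 0.63125245 -0.09187764] -55.60539393013377
[258   6  11  50 348] 0.12 [ 0.63403744 -0.09392762] -55.60539393013375
[253  63  10  26 174] 0.137 [ 0.61491383 -0.06599433] -56.27965364335197
[253  63  10  26 174] 0.12 [ 0.61661071 -0.06632054] -56.27965364335195
```

```bash
python3 - <<'E'
from h import *
import pickle
d=pickle.load(open('d9.pkl','rb'));g=cv2.cvtColor(d['pixels'],cv2.COLOR_RGB2GRAY).astype(np.float32)
n=np.array([.6093,-.0587]);wx=-26
print('y',np.arange(-24,25,1))
for x in(-4,0,4):
    ys=np.arange(-24,25,1.)
    P=n+(rot(wx)@np.c_[np.full(len(ys),x),ys].T/1e3).T
    q=proj(d,np.c_[P,np.full(len(ys),.137)]).astype(np.float32)
    print(x,cv2.remap(g,q[:,0].reshape(1,-1),q[:,1].reshape(1,-1),1)[0].astype(int))
hsv=cv2.cvtColor(d['pixels'],cv2.COLOR_RGB2HSV)
# worm: dark knurl centroid near expected place
e=n+rot(wx)@[-.0405,.007];q=proj(d,[[*e,.142]])[0];x,y=q.astype(int)
w=((g[y-18:y+18,x-18:x+18]<120)&(hsv[y-18:y+18,x-18:x+18,1]<80));ys,xs=np.where(w);c=np.array([xs.mean()+x-18,ys.mean()+y-18])
print('worm px expected',q,'found',c,w.sum(),'offset mm',rot(-wx)@(ray(d,[c],.142)[0,:2]-e)*1e3)
# handle line at z .134
for s in(60,90,120):
    p0=n+rot(wx)@[-.0854,.018]+rot(wx+157.5)@[(s-60)/1e3,0]
    v=np.arange(-18,19,2.);P=p0+(rot(wx+157.5)@np.c_[0*v,v].T/1e3).T
    q=proj(d,np.c_[P,np.full(len(v),.134)]).astype(np.float32);print(s,cv2.remap(g,q[:,0].reshape(1,-1),q[:,1].reshape(1,-1),1)[0].astype(int))
o=r.get_obs();print(o['contact_force'])
E
```

```text
y [-24 -23 -22 -21 -20 -19 -18 -17 -16 -15 -14 -13 -12 -11 -10  -9  -8  -7
  -6  -5  -4  -3  -2  -1   0   1   2   3   4   5   6   7   8   9  10  11
  12  13  14  15  16  17  18  19  20  21  22  23  24]
-4 [252 253 252 252 253 252 235 239 251 227 226 251 252 252 252 253 253 253
 253 253 253 252 251 251 252 253 253 253 253 253 253 253 253 252 253 253
 253 253 253 242 232 250 251 235 250 252 252 252 251]
0 [252 253 253 252 253 252 238 242 249 222 240 252 253 253 253 253 253 253
 253 251 251 244 235 236 242 244 249 252 253 253 252 252 252 253 253 253
 253 253 253 248 231 245 251 234 248 252 252 252 251]
4 [251 253 253 253 253 252 239 242 251 237 212 249 252 253 253 253 252 252
 246 229 232 232 232 232 232 236 248 252 252 252 252 253 253 253 253 253
 253 253 252 241 227 251 247 235 248 252 252 251 251]
worm px expected [269.47082934 143.72285945] found [269.18961039 141.36103896] 385 offset mm [ 1.73617792 -0.51546853]
60 [102 120 119 132 160 159 132 128 128 127 127 127 140 162 163  88  73  74
  74]
90 [123 122 157 228 249 249 222 216 217 216 217 216 225 246 247 144 130 131
 129]
120 [211 221 222 181 245 246 224 212 211 212 212 212 219 245 244 200 217 221
 217]
[-1.0377877  -0.1989964   0.03498191]
```

```bash
python3 -c "
from h import *
print(r.hand_in())"
```

```text
the job is handed in; nothing more can be done
None
```

The nut is tightened to the line and the job is handed in at about 15.7 s on the robot's clock. I fitted the wrench flat over the nut and closed its jaws with three fingertip strokes on the worm. I then turned the nut about 61° clockwise by the handle, opened the fingers and lifted clear.

The last checks, all from the wrist camera and force readings:
- **Stripes:** the nut's stripe is at -56.3° and the lid's at -55.6°, so they agree to about 1°.
- **Jaws:** the brightness profile across the nut shows only thin seams at both flats, and the last worm stroke stalled, so the jaws are tight.
- **Seat:** it is about 2 mm from the nut's axis.
- **Contact:** the hand is about 12 cm above its gripping height, and the force readings are near zero.

Four things were off or unchecked:
- **Last worm stroke:** the fingertip force rose to about 21 N, above the 6–15 N advised, as the jaw tightened.
- **Jaw opening:** I estimated it at 42.9 mm at the start, but the worm's measured travel suggested about 40 mm. The closed fit rests on the image, not on that count.
- **Final picture:** it could not be viewed because the picture limit was reached, so these checks are numeric only.
- **Bystanders:** I did not measure their positions at the end. The planned paths kept clear of them.

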